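Put the balance weights back in their caddy

TASK

The balance has been checked: put the four knobbed brass weights back into the wooden caddy, each standing upright in the recess made for its size (largest weight in the largest recess, and so on down to the smallest) and right down on the recess's floor. Do not tip a weight over on the way. Leave the two brass pieces without a knob (a plain cylinder and a six-sided bar) standing where they are.

Things in the scene. Friction and masses are not known exactly. Their poses are not given: they have to be found in the camera images.
- weight_500: The largest of the four brass balance weights (500 g): an upright brass cylinder 38 mm across with a narrower neck and a round knob on top, 71 mm high in all. The plain cylindrical part, good to grip from above, reaches up to at least 30 mm. Origin at the centre of its underside, z up. Loose on the worktop ahead or to the robot's left; all six brass pieces change places.
- weight_200: The second largest of the four brass balance weights (200 g): an upright brass cylinder 30 mm across with a narrower neck and a round knob on top, 53 mm high in all. The plain cylindrical part, good to grip from above, reaches up to at least 23 mm. Origin at the centre of its underside, z up. Loose on the worktop ahead or to the robot's left; all six brass pieces change places.
- weight_100: The third largest of the four brass balance weights (100 g): an upright brass cylinder 24 mm across with a narrower neck and a round knob on top, 42 mm high in all. The plain cylindrical part, good to grip from above, reaches up to at least 18 mm. Origin at the centre of its underside, z up. Loose on the worktop ahead or to the robot's left; all six brass pieces change places.
- weight_50: The smallest of the four brass balance weights (50 g): an upright brass cylinder 20 mm across with a narrower neck and a round knob on top, 35 mm high in all. The plain cylindrical part, good to grip from above, reaches up to at least 14 mm. Origin at the centre of its underside, z up. Loose on the worktop ahead or to the robot's left; all six brass pieces change places.
- socket_500: Pale wooden insert with the largest round recess (57 mm across, 6 mm deep, lined with grey felt). Fixed square block 66 x 66 x 10 mm, one of four in a row, in changing order, in a dark tray 276 x 78 mm (walls 12 mm high) on the robot's right. Origin: centre of its underside, 5 mm above the worktop; z up, recess floor at z = 4 mm, rim at 10 mm. x runs along the row, y across it.
- socket_200: Pale wooden insert with the second largest round recess (48 mm across, 6 mm deep, lined with grey felt). Fixed square block 66 x 66 x 10 mm, one of four in a row, in changing order, in a dark tray 276 x 78 mm (walls 12 mm high) on the robot's right. Origin: centre of its underside, 5 mm above the worktop; z up, recess floor at z = 4 mm, rim at 10 mm. x runs along the row, y across it.
- socket_100: Pale wooden insert with the third largest round recess (41 mm across, 6 mm deep, lined with grey felt). Fixed square block 66 x 66 x 10 mm, one of four in a row, in changing order, in a dark tray 276 x 78 mm (walls 12 mm high) on the robot's right. Origin: centre of its underside, 5 mm above the worktop; z up, recess floor at z = 4 mm, rim at 10 mm. x runs along the row, y across it.
- socket_50: Pale wooden insert with the smallest round recess (35 mm across, 6 mm deep, lined with grey felt). Fixed square block 66 x 66 x 10 mm, one of four in a row, in changing order, in a dark tray 276 x 78 mm (walls 12 mm high) on the robot's right. Origin: centre of its underside, 5 mm above the worktop; z up, recess floor at z = 4 mm, rim at 10 mm. x runs along the row, y across it.
- plain_cylinder: Look-alike, not a weight: plain upright brass cylinder 28 mm across and 48 mm high, without neck or knob; flat top with a 12 mm dimple in the middle. Origin at the centre of its underside. Loose, among the weights.
- hex_spacer: Look-alike, not a weight: upright six-sided brass bar, 26 mm across the flats, 40 mm high, flat top with a dark screw hole. Origin at the centre of its underside. Loose, among the weights.
Things that resemble listed ones, but are neither listed nor needed, are in the scene too. Leave any red look-alike of the plain_cylinder alone.

How it is judged:
By the outcome, as a careful person would: the job done as asked, in the order asked, and still so for the second after the job is handed in, with the robot touching nothing.
It also fails if it takes over 128 s, if anything falls off the work surface, if the arm or the gripper's body presses on something with over 40 N, if the wrist force passes 120 N, or if a joint passes its speed limit or range.

ROBOT

A 6-joint arm with a two-finger parallel gripper is mounted at the origin on a cart in front of the work surface, level with it; the furniture and walls round the work are solid. World frame = base frame: x ahead of the robot, y to its left, z up, the work surface at z = 0. Lengths are in m, angles in rad, forces in N, time in s.
With the tool pointing down it reaches from about 0.3 to 0.875 m from the base axis. Payload 6.4 kg.
Tool frame: the origin (TCP) lies between the finger pads; the fingertips stand 19 mm ahead of it and the grasp point (between the pads) is the TCP (ctrl.tips_ahead is the z of the fingertips in the tool frame, in m); z points along the fingers, y is the line along which they close (so a half turn about z gives the same grasp; the last joint's range is limited). The gripper opens to 85 mm and grips with 20 to 120 N. Pads are 22 mm wide; open, the fingers measure 114 mm over their backs; the gripper's body (76 mm by 85 mm) begins 54 mm behind the grasp point. The pads swing forward as they close: fully open they stand 13 mm farther back than shut.
Start: joints at [1.116, 0.181, 1.607, -0, 1.354, -0.206], TCP at [0.142, 0.557, 0.25] pointing down, gripper open.
Joint ranges: [-2.99, 2.99], [-0.89, 2.07], [0.3, 2.58], [-1.14, 4.28], [0, 2.63], [-3.12, 3.12]. Speed limits (rad/s): [2.57, 2.57, 3.01, 3.14, 3.14, 3.14].

INTERFACE

Orientations are given as a unit quaternion [w, x, y, z].
In Python, from bench import readout, vision, ctrl gives the robot as it stands.
- The arm moves only by the tool play_rows, never from a script. Its arguments are lists of equal length, an entry for each row: "xyz": the shift along the tool's x, y, z in mm, a list of three; "rot": the turn, a rotation vector about the tool's x, y, z in rad, a list of three; "grip": the opening, from 0 (shut) to 1 (fully open). In form: {"xyz": [[x, y, z], ...], "rot": [[rx, ry, rz], ...], "grip": [grip, ...]}. A call has exactly 10 rows; each row is the pose to reach, as a shift and turn from the pose commanded when the call began, along the tool's axes at that moment; what a row does not reach only later rows make up. A row lasts 1/8 s, in which the tool goes at most 62.5 mm and 10.7 degrees, less where a joint would pass 70% of its speed; a pose out of reach is approached as far as the arm can. A call with a gripper value outside its range is refused whole. The fingers move at their own pace and stop on an object; the grip force is fixed at half the most. Time passes only in rows, so rows that repeat a pose let the fingers close, or fill a call up. It gives the time, the measured TCP pose, the force, the opening and the grip force at its end, in the units of the state.
- readout.get_obs(): the state, without advancing time (a new reading comes with each control period).
- vision.camera(name): name is "scene" or "side" or "wrist"; returns a dict with "color" (400x640x3 uint8, red, green, blue), "depth" (400x640 float32, m along the optical axis (not along the pixel's ray), 0 where there is no reading), "camera_matrix" (3x3 intrinsics, pixels), "extrinsics" (4x4, takes a point from camera to world coordinates); the wrist camera has in their place "hand_eye" (4x4, takes a point from camera to tool coordinates, whose origin is the TCP and whose axes are the flange's). Camera axes: x right, y down, z forward; pixel columns grow to the right and rows downward; lengths in m; the calibration is good to about 2 mm. A picture is of the moment at which its call begins: read the wrist's pose just before it.
- ctrl.hand_in(): hands the job in; it is judged then, once.
The state is a dict: "time_s": time; "q": joint angles; "dq": joint speeds; "joint_efforts": joint torques, N m; "eef_pos": TCP position; "eef_rot": TCP orientation; "wrist_force": force on the tool from outside, world axes, zero at the start; "torque": the same for the moment, N m; "opening": opening from 0.0 (shut) to 1.0 (fully open); "grasp_force": force on a finger pad.
Only numpy, scipy, OpenCV 4.12 (cv2) and the standard library are available. Lean on these libraries where they do the work, as an engineer would, in place of code of your own. Each camera call takes 0.05 s, during which the arm holds its last target. There are 200 camera calls.

## Working session

There is one attempt and no reset: what is moved stays moved. The work goes in short steps, Python scripts to look and compute and a tool call to move; the robot and the scene stay as the last step left them, time stands still between calls to the robot, and variables do not carry over. Pictures are saved under pics/ and viewed, at most 14 in all, crops included, and the job is handed in when it is done.

Besides the shell and the picture viewer there is one more tool, called after ">>>" by a JSON object that holds its "op" and its "data", one argument or row to a line. play_rows: Moves the arm, as the interface text tells. Its arguments: {"type":"object","properties":{"xyz":{"type":"array","items":{"type":"array","items":{"type":"number"}}},"rot":{"type":"array","items":{"type":"array","items":{"type":"number"}}},"grip":{"type":"array","items":{"type":"number"}}},"required":["xyz","rot","grip"]}

```bash
mkdir -p pics; ls; python3 - <<'E'
from bench import readout, vision, ctrl
import cv2,numpy as np
o=readout.get_obs();print({k:np.round(v,3) for k,v in o.items()}, ctrl.tips_ahead)
for n in ("scene","side"):
    c=vision.camera(n);cv2.imwrite(f"pics/{n}0.png",c["color"][:,:,::-1]);np.savez(f"{n}0.npz",**c);print(n,c["extrinsics"].round(3).tolist())
E
```

```text
pics
{'time_s': np.float64(0.0), 'q': array([ 1.116,  0.182,  1.608,  0.   ,  1.354, -0.206]), 'dq': array([ 0.001,  0.   , -0.001, -0.001,  0.001,  0.   ]), 'joint_efforts': array([-1.0000e-03, -4.4487e+01, -3.5134e+01, -0.0000e+00,  9.0000e-03,
       -0.0000e+00]), 'eef_pos': array([0.141, 0.557, 0.249]), 'eef_rot': array([-0.   ,  0.124,  0.992, -0.001]), 'wrist_force': array([-0.378,  0.499, -0.22 ]), 'torque': array([ 0.007, -0.008,  0.003]), 'grasp_force': np.float64(0.0), 'opening': np.float64(0.996)} 0.019
scene [[0.647, -0.419, 0.637, -0.082], [-0.762, -0.351, 0.544, -0.468], [-0.005, -0.837, -0.546, 0.555], [0.0, 0.0, 0.0, 1.0]]
side [[-0.982, -0.105, 0.154, 0.324], [-0.187, 0.547, -0.816, 1.084], [0.001, -0.831, -0.557, 0.769], [0.0, 0.0, 0.0, 1.0]]
```

View pics/scene0.png

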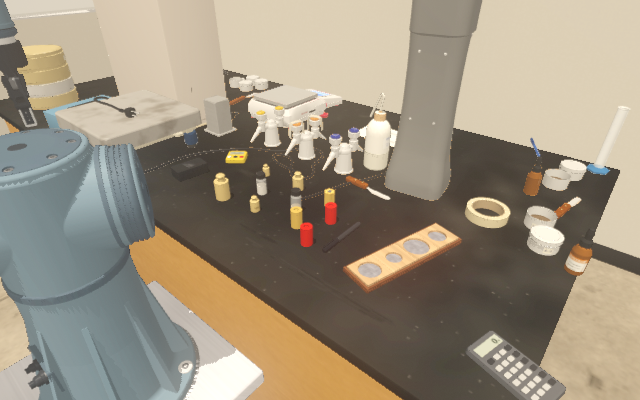

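View pics/side0.png

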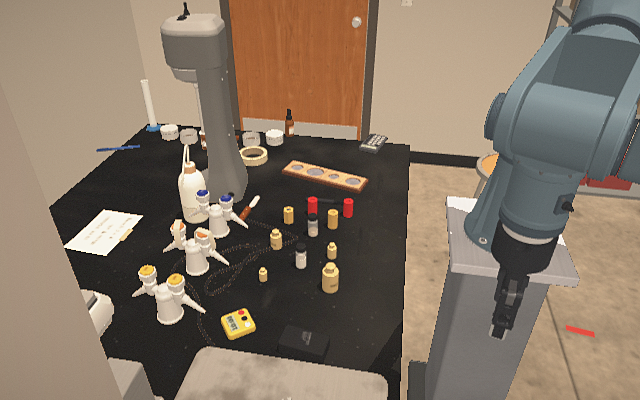

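Scene view: knobbed brass weights at about (222,188), (298,182), (255,204) and (266,171). The plain cylinder is at (296,217) and the hex bar at (330,198). There are red look-alikes at (306,235) and (331,213), grey/white vials at (262,183) and (296,200), and the caddy is at about (404,256). Next I'll measure these and confirm them in an enlarged crop.

```bash
cat > h.py <<'E'
import numpy as np,cv2
def cloud(c,T=None):
    K=c["camera_matrix"];d=c["depth"];T=c["extrinsics"] if T is None else T
    v,u=np.mgrid[:d.shape[0],:d.shape[1]]
    P=np.stack([(u-K[0,2])/K[0,0]*d,(v-K[1,2])/K[1,1]*d,d],-1)
    W=P@T[:3,:3].T+T[:3,3];W[d<=0]=np.nan
    return W
E
python3 - <<'E'
from h import *
for n in("scene","side"):
    c=dict(np.load(n+"0.npz"));W=cloud(c)
    hsv=cv2.cvtColor(c["color"],cv2.COLOR_RGB2HSV)
    m=(W[...,2]>.008)&(W[...,2]<.09)&(W[...,0]>.1)&(W[...,0]<.85)&(abs(W[...,1])<.75)
    t=(abs(W[...,2])<.01)&(W[...,0]>.3)&(W[...,0]<.7);print(n,"table z",np.nanmedian(W[...,2][t]))
    k,l,s,ce=cv2.connectedComponentsWithStats(m.astype(np.uint8),connectivity=4)
    for i in range(1,k):
        if s[i,4]<40:continue
        q=W[l==i];z=q[:,2].max()
        lo,hi=np.percentile(q,2,0),np.percentile(q,98,0)
        print(ce[i].round(),s[i,4],"x",lo[0].round(3),hi[0].round(3),"y",lo[1].round(3),hi[1].round(3),"z",z.round(3),"hsv",np.median(hsv[l==i],0))
s=cv2.imread("pics/scene0.png")[155:295,195:475];cv2.imwrite("pics/crop0.png",cv2.resize(s,None,fx=2.8,fy=2.8,interpolation=cv2.INTER_CUBIC))
E
```

```text
scene table z 6.715712341348601e-05
[219. 119.] 599 x 0.693 0.799 y 0.648 0.715 z 0.09 hsv [ 18.  40. 166.]
[270. 130.] 529 x 0.687 0.821 y 0.426 0.46 z 0.09 hsv [ 19.  33. 222.]
[174. 136.] 559 x 0.38 0.594 y 0.595 0.647 z 0.09 hsv [ 20.  51. 165.]
[305. 142.] 608 x 0.69 0.826 y 0.272 0.312 z 0.09 hsv [ 19.  33. 223.]
[374. 155.] 547 x 0.815 0.847 y 0.055 0.116 z 0.09 hsv [ 20.  43. 230.]
[343. 156.] 645 x 0.688 0.828 y 0.124 0.161 z 0.09 hsv [ 19.  33. 223.]
[236. 156.] 201 x 0.571 0.64 y 0.416 0.484 z 0.019 hsv [ 24. 173. 233.]
[415. 179.] 1865 x 0.756 0.834 y -0.145 0.011 z 0.09 hsv [ 19.  41. 159.]
[189. 168.] 507 x 0.41 0.501 y 0.453 0.509 z 0.034 hsv [16. 40. 76.]
[262. 179.] 256 x 0.504 0.599 y 0.224 0.307 z 0.065 hsv [ 19.  43. 192.]
[299. 208.] 863 x 0.419 0.654 y -0.013 0.264 z 0.065 hsv [ 18. 147. 206.]
[221. 186.] 332 x 0.416 0.45 y 0.281 0.312 z 0.073 hsv [ 21. 114. 209.]
[357. 181.] 113 x 0.71 0.727 y 0.029 0.099 z 0.017 hsv [ 12. 174. 186.]
[330. 205.] 359 x 0.519 0.603 y -0.002 0.073 z 0.051 hsv [  2. 195. 215.]
[254. 203.] 117 x 0.437 0.457 y 0.177 0.196 z 0.042 hsv
[... 1487 characters left out ...]
9 0.835 y 0.291 0.323 z 0.09 hsv [ 17.  47. 210.]
[300. 255.] 235 x 0.506 0.531 y 0.232 0.255 z 0.065 hsv [ 17.  49. 186.]
[331. 250.] 118 x 0.437 0.459 y 0.187 0.205 z 0.044 hsv [ 18.  122.  194.5]
[248. 258.] 81 x 0.633 0.662 y 0.217 0.288 z 0.019 hsv [15. 23. 53.]
[330. 277.] 409 x 0.416 0.452 y 0.296 0.323 z 0.073 hsv [ 18. 121. 192.]
[263. 274.] 81 x 0.587 0.603 y 0.302 0.317 z 0.036 hsv [ 18. 122. 198.]
[168. 301.] 1194 x 0.687 0.833 y 0.444 0.477 z 0.09 hsv [ 16.  47. 208.]
[237. 323.] 670 x 0.574 0.64 y 0.424 0.491 z 0.021 hsv [ 24. 158. 242.]
[304. 343.] 1338 x 0.411 0.504 y 0.462 0.517 z 0.035 hsv [13. 29. 55.]
[144. 391.] 296 x 0.694 0.697 y 0.658 0.699 z 0.09 hsv [ 16.  46. 124.]
```

View pics/crop0.png

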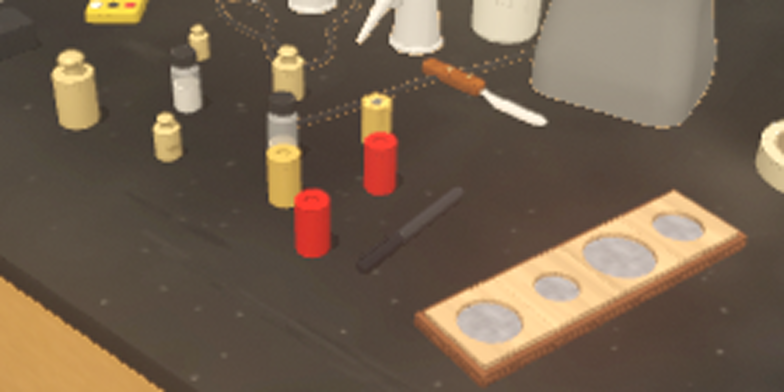

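All four weights are unambiguous in the crop by their knobs and heights: 500 at (75,90), 200 at (288,72), 100 at (167,138) and 50 at (198,42). The plain cylinder (284,175) and hex bar (376,118) have no knob. Along the caddy from left to right the recesses look like 200, 50, 500, 100. Next I'll fit the positions.

```bash
python3 - <<'E'
from h import *
from scipy.optimize import least_squares
C={n:dict(np.load(n+"0.npz")) for n in("scene","side")};W={n:cloud(c) for n,c in C.items()}
H={n:cv2.cvtColor(c["color"],cv2.COLOR_RGB2HSV) for n,c in C.items()}
for nm,g,r,hz in(("500",(.434,.303),.019,.03),("200",(.597,.13),.015,.023),("100",(.447,.191),.012,.018),("50",(.595,.308),.010,.014),("hex",(.59,.067),.0135,.04),("cyl",(.466,.066),.014,.046)):
    for which in(["scene"],["side"],["scene","side"]):
        p=np.vstack([W[n][(W[n][...,2]>.004)&(W[n][...,2]<hz)&(np.hypot(W[n][...,0]-g[0],W[n][...,1]-g[1])<.033)&(H[n][...,1]>85)&(H[n][...,0]>12)] for n in which])
        if len(p)<8: print(nm,which,len(p));continue
        s=least_squares(lambda c:np.hypot(p[:,0]-c[0],p[:,1]-c[1])-r,g,loss="soft_l1",f_scale=.002)
        print(nm,which,len(p),s.x.round(4),"res",np.std(s.fun).round(4))
# sockets
for n in W:
    w=W[n];h=H[n]
    m=(w[...,0]>.38)&(w[...,0]<.68)&(w[...,1]>-.27)&(w[...,1]<-.11)&(w[...,2]>.004)&(h[...,1]<60)&(h[...,2]>110)
    k,l,s,ce=cv2.connectedComponentsWithStats(m.astype(np.uint8))
    for i in range(1,k):
        if s[i,4]>25:
            q=w[l==i];(cx,cy),(a,b),t=cv2.minAreaRect((q[:,:2]*1000).astype(np.float32))
            print(n,ce[i].round(),s[i,4],"c",round(cx,1),round(cy,1),"size",round(a,1),round(b,1),"z",np.median(q[:,2]).round(4))
    m=(w[...,0]>.38)&(w[...,0]<.68)&(w[...,1]>-.27)&(w[...,1]<-.11)&(w[...,2]>.011)&(w[...,2]<.022)
    print(n,"tray top z",np.median(w[m][:,2]).round(4),cv2.minAreaRect((w[m][:,:2]*1000).astype(np.float32)))
E
```

```text
500 ['scene'] 129 [0.4351 0.3016] res 0.0013
500 ['side'] 132 [0.4351 0.3032] res 0.0012
500 ['scene', 'side'] 261 [0.4349 0.3024] res 0.0013
200 ['scene'] 11 [0.593  0.1353] res 0.0055
200 ['side'] 10 [0.608  0.1298] res 0.0072
200 ['scene', 'side'] 21 [0.5995 0.1307] res 0.007
100 ['scene'] 42 [0.449  0.1901] res 0.0012
100 ['side'] 38 [0.4484 0.1914] res 0.0012
100 ['scene', 'side'] 80 [0.4486 0.1909] res 0.0013
50 ['scene'] 16 [0.5958 0.3052] res 0.0015
50 ['side'] 22 [0.5964 0.3054] res 0.0012
50 ['scene', 'side'] 38 [0.5961 0.3053] res 0.0014
hex ['scene'] 117 [0.5918 0.0624] res 0.0023
hex ['side'] 122 [0.5916 0.0642] res 0.0025
hex ['scene', 'side'] 239 [0.5916 0.0635] res 0.0025
cyl ['scene'] 170 [0.4672 0.0631] res 0.0022
cyl ['side'] 137 [0.4674 0.0647] res 0.0025
cyl ['scene', 'side'] 307 [0.467  0.0639] res 0.0026
scene [437. 236.] 116 c 634.1 -218.3 size 33.6 30.8 z 0.0091
scene [416. 247.] 275 c 569.7 -200.9 size 50.6 50.2 z 0.0094
scene [393. 258.] 103 c 505.9 -181.8 size 25.8 31.7 z 0.0092
scene [369. 270.] 242 c 441.1 -164.2 size 41.3 43.6 z 0.0093
scene tray top z 0.0146 ((533.6434936523438, -192.7205810546875), (78.85194396972656, 276.9123229980469), 74.1036148071289)
side [297. 167.] 32 c 631.2 -223.5 size 26.1 35.5 z 0.0088
side [315. 172.] 80 c 568.7 -207.2 size 47.7 50.2 z 0.0086
side [352. 181.] 62 c 439.9 -169.8 size 40.2 35.0 z 0.0085
side tray top z 0.014 ((532.67578125, -185.9740447998047), (81.67382049560547, 274.6850891113281), 74.65019226074219)
```

```bash
cat >> h.py <<'E'
from bench import readout,vision
from scipy.spatial.transform import Rotation as R
AX=np.array([.275,.961,0]);AX/=np.linalg.norm(AX)
def pose():
    o=readout.get_obs();q=o["eef_rot"];return o["eef_pos"],R.from_quat([q[1],q[2],q[3],q[0]]),o
def go(x,y,z,ax=AX):
    p,r,o=pose();ax=np.asarray(ax,float);ax=ax/np.linalg.norm(ax);zt=np.array([0,0,-1.]);T=R.from_matrix(np.stack([np.cross(ax,zt),ax,zt],1))
    print("shift mm",(r.inv().apply(np.array([x,y,z])-p)*1000).round(1),"rot",(r.inv()*T).as_rotvec().round(4),"t",o["time_s"],"open",round(float(o["opening"]),3))
def wrist(name):
    p,r,o=pose();c=vision.camera("wrist");T=np.eye(4);T[:3,:3]=r.as_matrix();T[:3,3]=p
    cv2.imwrite(f"pics/{name}.png",c["color"][:,:,::-1]);return c,cloud(c,T@c["hand_eye"])
E
python3 -c "
from h import *
go(.435,.3024,.25)"
```

```text
shift mm [-347.3 -174.3   -0.4] rot [-0.0015 -0.0003  0.03  ] t 0.1 open 1.0
```

>>> {"op": "play_rows", "data": {
  "xyz": [
    [-40, -20, 0],
    [-90, -45, 0],
    [-140, -70, 0],
    [-190, -95, 0],
    [-240, -120, 0],
    [-290, -145, 0],
    [-330, -165, 0],
    [-347, -174, 0],
    [-347, -174, 0],
    [-347, -174, 0]
  ],
  "rot": [
    [0, 0, 0],
    [0, 0, 0],
    [0, 0, 0.01],
    [0, 0, 0.02],
    [0, 0, 0.03],
    [0, 0, 0.03],
    [0, 0, 0.03],
    [0, 0, 0.03],
    [0, 0, 0.03],
    [0, 0, 0.03]
  ],
  "grip": [1, 1, 1, 1, 1, 1, 1, 1, 1, 1]
}}

```text
time_s: 1.35
eef_pos: [0.4339, 0.3041, 0.25]
eef_rot: [-0.001, 0.138, 0.99, 0.0]
wrist_force: [0.4, 0.0, 0.6]
opening: 0.997
grasp_force: 0.0
```

```bash
cat >> h.py <<'E'
from scipy.optimize import least_squares
def fit(c,W,g,r,hz,zlo=.004):
    h=cv2.cvtColor(c["color"],cv2.COLOR_RGB2HSV)
    p=W[(W[...,2]>zlo)&(W[...,2]<hz)&(np.hypot(W[...,0]-g[0],W[...,1]-g[1])<r+.02)&(h[...,1]>70)&(h[...,0]>12)]
    k=W[(W[...,2]>hz)&(W[...,2]<.1)&(np.hypot(W[...,0]-g[0],W[...,1]-g[1])<r+.01)&(h[...,1]>70)]
    s=least_squares(lambda a:np.hypot(p[:,0]-a[0],p[:,1]-a[1])-r,g,loss="soft_l1",f_scale=.002)
    print(g,"n",len(p),"fit",s.x.round(4),"std",np.std(s.fun).round(4),"knob",len(k),np.median(k,0).round(4) if len(k) else "",k[:,2].max().round(3) if len(k) else "")
    return s.x
E
python3 -c "
from h import *
c,W=wrist('w1')
for a in(((.435,.3024),.019,.03),((.4486,.191),.012,.018),((.596,.3053),.01,.014),((.597,.132),.015,.023)):
    try: fit(c,W,*a)
    except Exception as e: print(e)
go(.435,.3024,.12)"
```

```text
(0.435, 0.3024) n 84 fit [0.4362 0.3021] std 0.0001 knob 926 [0.4323 0.3032 0.0535] 0.073
(0.4486, 0.191) n 68 fit [0.4503 0.1906] std 0.0002 knob 329 [0.4475 0.1945 0.0313] 0.043
(0.596, 0.3053) n 47 fit [0.598  0.3045] std 0.0003 knob 203 [0.593 0.305 0.026] 0.036
(0.597, 0.132) n 15 fit [0.6067 0.1272] std 0.0105 knob 0  
shift mm [ -1.7  -1.5 130.1] rot [-0.     -0.0007  0.0015] t 1.4 open 0.997
```

View pics/w1.png

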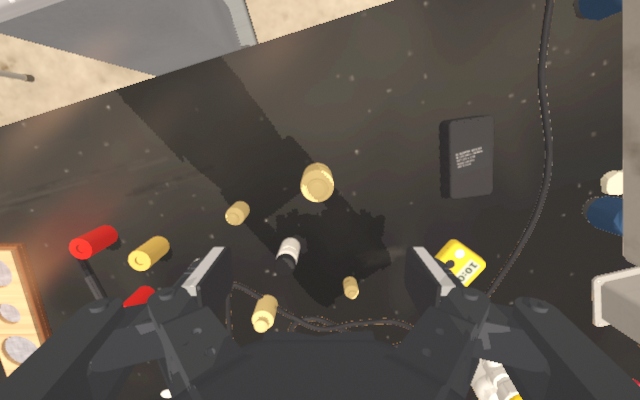

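The wrist picture shows the 500 at (317,183), 100 at (237,212), 50 at (351,287) and 200 at (264,313). Their fits agree with the fixed cameras within 2 mm, except the 200, which I'll take from its pixels here.

```bash
python3 -c "
from h import *
c,W=wrist('w1b')
q=W[305:325,255:275].reshape(-1,3);print(np.nanmedian(q,0).round(4),np.nanmax(q,0).round(4))
g=np.nanmedian(q,0)[:2]
fit(c,W,g,.015,.023);fit(c,W,g,.0145,.04)
go(.4358,.3022,.026)"
```

```text
[0.5913 0.1841 0.0384] [0.6359 0.1939 0.0537]
[0.59134566 0.1841226 ] n 177 fit [0.5987 0.1786] std 0.0026 knob 493 [0.5929 0.1825 0.0391] 0.055
[0.59134566 0.1841226 ] n 497 fit [0.5986 0.1786] std 0.0027 knob 172 [0.5959 0.1799 0.0516] 0.055
shift mm [ -2.5  -1.5 224.2] rot [ 0.     -0.0005  0.0019] t 1.45 open 1.0
```

>>> {"op": "play_rows", "data": {
  "xyz": [
    [-2.5, -1.5, 40],
    [-2.5, -1.5, 90],
    [-2.5, -1.5, 140],
    [-2.5, -1.5, 180],
    [-2.5, -1.5, 205],
    [-2.5, -1.5, 217],
    [-2.5, -1.5, 224],
    [-2.5, -1.5, 224],
    [-2.5, -1.5, 224],
    [-2.5, -1.5, 224]
  ],
  "rot": [
    [0, 0, 0],
    [0, 0, 0],
    [0, 0, 0],
    [0, 0, 0],
    [0, 0, 0],
    [0, 0, 0],
    [0, 0, 0],
    [0, 0, 0],
    [0, 0, 0],
    [0, 0, 0]
  ],
  "grip": [1, 1, 1, 1, 1, 1, 1, 1, 0.8, 0.6]
}}

```text
time_s: 2.7
eef_pos: [0.4377, 0.3013, 0.0271]
eef_rot: [0.001, 0.139, 0.99, 0.0]
wrist_force: [0.8, 0.5, 0.2]
opening: 0.615
grasp_force: 0.0
```

>>> {"op": "play_rows", "data": {
  "xyz": [
    [0, 0, 0],
    [0, 0, 0],
    [0, 0, 0],
    [0, 0, 0],
    [0, 0, 0],
    [0, 0, 0],
    [0, 0, -10],
    [0, 0, -40],
    [0, 0, -80],
    [0, 0, -110]
  ],
  "rot": [
    [0, 0, 0],
    [0, 0, 0],
    [0, 0, 0],
    [0, 0, 0],
    [0, 0, 0],
    [0, 0, 0],
    [0, 0, 0],
    [0, 0, 0],
    [0, 0, 0],
    [0, 0, 0]
  ],
  "grip": [0.5, 0.4, 0.3, 0.2, 0.2, 0.2, 0.2, 0.2, 0.2, 0.2]
}}

```text
time_s: 3.95
eef_pos: [0.4369, 0.301, 0.1377]
eef_rot: [0.0, 0.139, 0.99, 0.0]
wrist_force: [0.6, -0.1, -4.3]
opening: 0.428
grasp_force: 61.1
```

```bash
python3 -c "
from h import *
go(.533,-.192,.14)"
```

```text
shift mm [-228.1 -447.5   -2.3] rot [ 0.0001  0.0001 -0.0001] t 3.95 open 0.428
```

>>> {"op": "play_rows", "data": {
  "xyz": [
    [-15, -30, -20],
    [-40, -80, -40],
    [-68, -132, -60],
    [-96, -184, -80],
    [-124, -238, -100],
    [-150, -292, -110],
    [-178, -346, -112],
    [-204, -398, -112],
    [-222, -435, -112],
    [-228, -447, -112]
  ],
  "rot": [
    [0, 0, 0],
    [0, 0, 0],
    [0, 0, 0],
    [0, 0, 0],
    [0, 0, 0],
    [0, 0, 0],
    [0, 0, 0],
    [0, 0, 0],
    [0, 0, 0],
    [0, 0, 0]
  ],
  "grip": [0.2, 0.2, 0.2, 0.2, 0.2, 0.2, 0.2, 0.2, 0.2, 0.2]
}}

```text
time_s: 5.2
eef_pos: [0.5327, -0.1937, 0.2477]
eef_rot: [-0.001, 0.14, 0.99, 0.0]
wrist_force: [0.2, -0.2, -3.6]
opening: 0.426
grasp_force: 61.3
```

```bash
python3 -c "
from h import *
c,w=wrist('w2');h=cv2.cvtColor(c['color'],cv2.COLOR_RGB2HSV)
B=(w[...,0]>.38)&(w[...,0]<.68)&(w[...,1]>-.28)&(w[...,1]<-.10)
m=B&(w[...,2]>.003)&(w[...,2]<.03)&(h[...,1]<60)&(h[...,2]>100)
k,l,s,ce=cv2.connectedComponentsWithStats(m.astype(np.uint8))
for i in range(1,k):
  if s[i,4]>100:
    q=w[l==i];print(ce[i].round(),s[i,4],[np.round(v,1) for v in cv2.minEnclosingCircle((q[:,:2]*1000).astype(np.float32))],np.median(q[:,2]).round(4))
m=B&(w[...,2]>.009)&(w[...,2]<.022);print(cv2.minAreaRect((w[m][:,:2]*1000).astype(np.float32)))
go(.5647,-.2011,.12)"
```

```text
[319.  95.] 1303 [array([ 439.3, -165.1]), np.float64(23.3)] 0.0091
[320. 152.] 577 [array([ 503.4, -183.1]), np.float64(16.8)] 0.0092
[320. 200.] 1110 [array([ 566.8, -201.1]), np.float64(28.0)] 0.0092
((504.1312255859375, -182.69281005859375), (78.11409759521484, 209.9224395751953), 74.27568817138672)
shift mm [-32.7   2.1 127.6] rot [-0.0005 -0.001  -0.0028] t 5.25 open 0.425
```

View pics/w2.png

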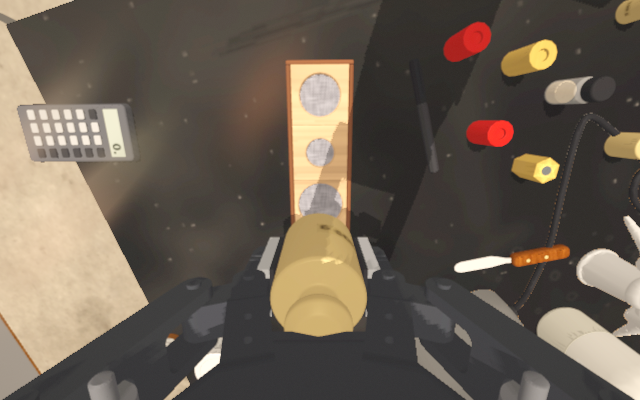

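The recess radii of 23.3, 16.8 and 28.0 mm confirm the order 200, 50, 500, with the fourth recess for the 100. The held 500 is upright between the pads at (318,275).

```bash
python3 -c "
from h import *
go(.5668,-.2011,.0365)"
```

```text
shift mm [-34.9   2.7 211.1] rot [-0.0005 -0.001  -0.0028] t 5.25 open 0.425
```

>>> {"op": "play_rows", "data": {
  "xyz": [
    [-20, 2, 20],
    [-35, 2.7, 60],
    [-35, 2.7, 110],
    [-35, 2.7, 150],
    [-35, 2.7, 180],
    [-35, 2.7, 198],
    [-35, 2.7, 206],
    [-35, 2.7, 210],
    [-35, 2.7, 211],
    [-35, 2.7, 211]
  ],
  "rot": [
    [0, 0, 0],
    [0, 0, 0],
    [0, 0, 0],
    [0, 0, 0],
    [0, 0, 0],
    [0, 0, 0],
    [0, 0, 0],
    [0, 0, 0],
    [0, 0, 0],
    [0, 0, 0]
  ],
  "grip": [0.2, 0.2, 0.2, 0.2, 0.2, 0.2, 0.2, 0.2, 0.2, 0.2]
}}

```text
time_s: 6.5
eef_pos: [0.5682, -0.1988, 0.0382]
eef_rot: [0.001, 0.139, 0.99, -0.0]
wrist_force: [-1.0, -0.1, -3.0]
opening: 0.421
grasp_force: 61.3
```

>>> {"op": "play_rows", "data": {
  "xyz": [
    [0, 0, 0],
    [0, 0, 0.5],
    [0, 0, 0.5],
    [0, 0, 1],
    [0, 0, 1],
    [0, 0, 1.5],
    [0, 0, 1.5],
    [0, 0, 1.5],
    [0, 0, 1.5],
    [0, 0, 1.5]
  ],
  "rot": [
    [0, 0, 0],
    [0, 0, 0],
    [0, 0, 0],
    [0, 0, 0],
    [0, 0, 0],
    [0, 0, 0],
    [0, 0, 0],
    [0, 0, 0],
    [0, 0, 0],
    [0, 0, 0]
  ],
  "grip": [0.2, 0.2, 0.2, 0.2, 0.2, 0.2, 0.2, 0.2, 0.2, 0.2]
}}

```text
time_s: 7.75
eef_pos: [0.5677, -0.1984, 0.036]
eef_rot: [0.0, 0.139, 0.99, -0.0]
wrist_force: [-1.2, 0.6, -0.7]
opening: 0.429
grasp_force: 61.6
```

>>> {"op": "play_rows", "data": {
  "xyz": [
    [0, 0, 0.5],
    [0, 0, 0.5],
    [0, 0, 0],
    [0, 0, 0],
    [0, 0, -5],
    [0, 0, -20],
    [0, 0, -50],
    [0, 0, -90],
    [0, 0, -130],
    [0, 0, -160]
  ],
  "rot": [
    [0, 0, 0],
    [0, 0, 0],
    [0, 0, 0],
    [0, 0, 0],
    [0, 0, 0],
    [0, 0, 0],
    [0, 0, 0],
    [0, 0, 0],
    [0, 0, 0],
    [0, 0, 0]
  ],
  "grip": [0.5, 0.6, 0.7, 0.7, 0.7, 0.7, 0.7, 0.7, 0.7, 0.7]
}}

```text
time_s: 9.0
eef_pos: [0.5683, -0.1988, 0.1993]
eef_rot: [0.002, 0.139, 0.99, -0.001]
wrist_force: [-0.0, 0.4, -0.2]
opening: 0.701
grasp_force: 0.0
```

```bash
python3 -c "
from h import *
c,W=wrist('w3');fit(c,W,(.5668,-.2011),.019,.039,.02)
go(.58,.18,.20)"
```

```text
(0.5668, -0.2011) n 97 fit [ 0.5664 -0.1978] std 0.0001 knob 1381 [ 0.5618 -0.1967  0.0625] 0.082
shift mm [ 94.9 367.8   1.8] rot [-0.0024  0.0091  0.0001] t 9.05 open 0.703
```

View pics/w3.png

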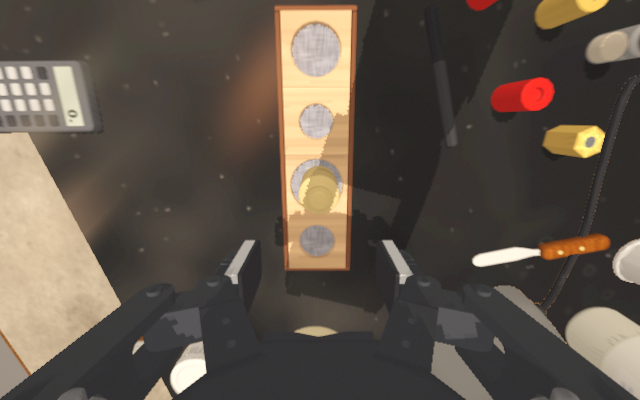

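The 500 stands upright in the largest recess at (318,185), with its knob top at about 0.08 m as it should be. Next is the 200.

>>> {"op": "play_rows", "data": {
  "xyz": [
    [8, 30, 0],
    [18, 80, 0],
    [29, 135, 0],
    [40, 190, 0],
    [52, 245, 0],
    [63, 300, 0],
    [72, 345, 0],
    [78, 368, 0],
    [78.5, 372.5, 0],
    [78.5, 372.5, 0]
  ],
  "rot": [
    [0, 0, 0],
    [0, 0, 0],
    [0, 0, 0],
    [0, 0, 0],
    [0, 0, 0],
    [0, 0, 0],
    [0, 0, 0],
    [0, 0, 0],
    [0, 0, 0],
    [0, 0, 0]
  ],
  "grip": [0.7, 0.7, 0.7, 0.7, 0.7, 0.7, 0.7, 0.7, 0.7, 0.7]
}}

```text
time_s: 10.3
eef_pos: [0.5947, 0.1808, 0.1961]
eef_rot: [0.0, 0.139, 0.99, -0.0]
wrist_force: [-0.2, -0.6, -0.6]
opening: 0.701
grasp_force: 0.0
```

```bash
python3 -c "
from h import *
c,W=wrist('w4');f=fit(c,W,(.5985,.179),.015,.023)
try: fit(c,W,(.597,.305),.010,.014)
except Exception as e: print(e)
fit(c,W,(.450,.1906),.012,.018)
go(*f,.027)"
```

```text
(0.5985, 0.179) n 85 fit [0.5985 0.1783] std 0.0002 knob 730 [0.5948 0.1793 0.0392] 0.055
(0.597, 0.305) n 66 fit [0.5977 0.3047] std 0.0002 knob 334 [0.5956 0.3016 0.0262] 0.037
(0.45, 0.1906) n 76 fit [0.4497 0.1906] std 0.0001 knob 678 [0.4528 0.191  0.0314] 0.043
shift mm [ -4.1  -0.8 169. ] rot [-0.0003  0.0003 -0.0007] t 10.35 open 0.7
```

>>> {"op": "play_rows", "data": {
  "xyz": [
    [-4, -1, 40],
    [-4, -1, 90],
    [-4, -1, 130],
    [-4, -1, 155],
    [-4, -1, 165],
    [-4, -1, 170],
    [-4, -1, 170],
    [-4, -1, 170],
    [-4, -1, 170],
    [-4, -1, 170]
  ],
  "rot": [
    [0, 0, 0],
    [0, 0, 0],
    [0, 0, 0],
    [0, 0, 0],
    [0, 0, 0],
    [0, 0, 0],
    [0, 0, 0],
    [0, 0, 0],
    [0, 0, 0],
    [0, 0, 0]
  ],
  "grip": [0.7, 0.7, 0.7, 0.7, 0.7, 0.7, 0.7, 0.7, 0.5, 0.4]
}}

```text
time_s: 11.6
eef_pos: [0.5985, 0.1793, 0.0263]
eef_rot: [0.0, 0.139, 0.99, 0.0]
wrist_force: [-0.2, -1.3, -0.3]
opening: 0.403
grasp_force: 0.0
```

>>> {"op": "play_rows", "data": {
  "xyz": [
    [0, 0, 0],
    [0, 0, 0],
    [0, 0, 0],
    [0, 0, 0],
    [0, 0, 0],
    [0, 0, -10],
    [0, 0, -40],
    [0, 0, -80],
    [0, 0, -110],
    [0, 0, -110]
  ],
  "rot": [
    [0, 0, 0],
    [0, 0, 0],
    [0, 0, 0],
    [0, 0, 0],
    [0, 0, 0],
    [0, 0, 0],
    [0, 0, 0],
    [0, 0, 0],
    [0, 0, 0],
    [0, 0, 0]
  ],
  "grip": [0.3, 0.2, 0.1, 0.1, 0.1, 0.1, 0.1, 0.1, 0.1, 0.1]
}}

```text
time_s: 12.85
eef_pos: [0.6, 0.1795, 0.1386]
eef_rot: [0.003, 0.139, 0.99, 0.001]
wrist_force: [0.9, 1.0, -1.7]
opening: 0.324
grasp_force: 59.5
```

```bash
python3 -c "
from h import *
go(.4393,-.1651,.14)"
```

```text
shift mm [  59.7 -375.5   -2.5] rot [0.0021 0.0052 0.    ] t 12.85 open 0.324
```

>>> {"op": "play_rows", "data": {
  "xyz": [
    [5, -30, 0],
    [13, -80, 0],
    [22, -135, 0],
    [31, -190, 0],
    [40, -245, 0],
    [48, -300, 0],
    [55, -345, 0],
    [59, -370, 0],
    [60, -375, 0],
    [60, -375, 0]
  ],
  "rot": [
    [0, 0, 0],
    [0, 0, 0],
    [0, 0, 0],
    [0, 0, 0],
    [0, 0, 0],
    [0, 0, 0],
    [0, 0, 0],
    [0, 0, 0],
    [0, 0, 0],
    [0, 0, 0]
  ],
  "grip": [0.1, 0.1, 0.1, 0.1, 0.1, 0.1, 0.1, 0.1, 0.1, 0.1]
}}

```text
time_s: 14.1
eef_pos: [0.4368, -0.1642, 0.1348]
eef_rot: [-0.001, 0.139, 0.99, 0.001]
wrist_force: [-0.6, -0.2, -2.5]
opening: 0.321
grasp_force: 59.7
```

```bash
python3 -c "
from h import *
go(.4393,-.1645,.037)"
```

```text
shift mm [-2.6  0.3 97.8] rot [ 0.0009 -0.0017 -0.0007] t 14.1 open 0.321
```

>>> {"op": "play_rows", "data": {
  "xyz": [
    [-2, 0, 20],
    [-2, 0, 50],
    [-2, 0, 75],
    [-2, 0, 88],
    [-2, 0, 94],
    [-2, 0, 97],
    [-2, 0, 98],
    [-2, 0, 98.5],
    [-2, 0, 98.5],
    [-2, 0, 98.5]
  ],
  "rot": [
    [0, 0, 0],
    [0, 0, 0],
    [0, 0, 0],
    [0, 0, 0],
    [0, 0, 0],
    [0, 0, 0],
    [0, 0, 0],
    [0, 0, 0],
    [0, 0, 0],
    [0, 0, 0]
  ],
  "grip": [0.1, 0.1, 0.1, 0.1, 0.1, 0.1, 0.1, 0.1, 0.1, 0.1]
}}

```text
time_s: 15.35
eef_pos: [0.4394, -0.1655, 0.0375]
eef_rot: [0.0, 0.139, 0.99, -0.0]
wrist_force: [-0.8, 0.7, -2.8]
opening: 0.323
grasp_force: 59.7
```

>>> {"op": "play_rows", "data": {
  "xyz": [
    [0, 0, 0.5],
    [0, 0, 0.5],
    [0, 0, 1],
    [0, 0, 1],
    [0, 0, 1.5],
    [0, 0, 1.5],
    [0, 0, 2],
    [0, 0, 2],
    [0, 0, 2],
    [0, 0, 2]
  ],
  "rot": [
    [0, 0, 0],
    [0, 0, 0],
    [0, 0, 0],
    [0, 0, 0],
    [0, 0, 0],
    [0, 0, 0],
    [0, 0, 0],
    [0, 0, 0],
    [0, 0, 0],
    [0, 0, 0]
  ],
  "grip": [0.1, 0.1, 0.1, 0.1, 0.1, 0.1, 0.1, 0.1, 0.1, 0.1]
}}

```text
time_s: 16.6
eef_pos: [0.4393, -0.1653, 0.0354]
eef_rot: [0.0, 0.139, 0.99, -0.0]
wrist_force: [-1.3, 0.5, 1.3]
opening: 0.324
grasp_force: 60.0
```

Contact with the floor (force −2.8 → +1.3 N). Releasing.

>>> {"op": "play_rows", "data": {
  "xyz": [
    [0, 0, 0],
    [0, 0, 0],
    [0, 0, 0],
    [0, 0, -1],
    [0, 0, -5],
    [0, 0, -20],
    [0, 0, -50],
    [0, 0, -90],
    [0, 0, -130],
    [0, 0, -160]
  ],
  "rot": [
    [0, 0, 0],
    [0, 0, 0],
    [0, 0, 0],
    [0, 0, 0],
    [0, 0, 0],
    [0, 0, 0],
    [0, 0, 0],
    [0, 0, 0],
    [0, 0, 0],
    [0, 0, 0]
  ],
  "grip": [0.4, 0.5, 0.6, 0.6, 0.6, 0.6, 0.6, 0.6, 0.6, 0.6]
}}

```text
time_s: 17.85
eef_pos: [0.4397, -0.1656, 0.1984]
eef_rot: [0.001, 0.139, 0.99, -0.001]
wrist_force: [0.1, -0.6, -0.2]
opening: 0.605
grasp_force: 0.0
```

```bash
python3 -c "
from h import *
c,W=wrist('w5');fit(c,W,(.4393,-.165),.015,.032,.018)
go(.450,.1906,.196)"
```

```text
(0.4393, -0.165) n 62 fit [ 0.4397 -0.1656] std 0.0001 knob 737 [ 0.4366 -0.1642  0.0484] 0.063
shift mm [ 90.1 345.9   4.4] rot [-0.0029  0.0083  0.0003] t 17.9 open 0.601
```

>>> {"op": "play_rows", "data": {
  "xyz": [
    [8, 30, 0],
    [21, 80, 0],
    [35, 135, 0],
    [50, 190, 0],
    [64, 245, 0],
    [77, 295, 0],
    [86, 330, 0],
    [90, 345, 0],
    [90, 346, 0],
    [90, 346, 0]
  ],
  "rot": [
    [0, 0, 0],
    [0, 0, 0],
    [0, 0, 0],
    [0, 0, 0],
    [0, 0, 0],
    [0, 0, 0],
    [0, 0, 0],
    [0, 0, 0],
    [0, 0, 0],
    [0, 0, 0]
  ],
  "grip": [0.6, 0.6, 0.6, 0.6, 0.6, 0.6, 0.6, 0.6, 0.6, 0.6]
}}

```text
time_s: 19.15
eef_pos: [0.4481, 0.1911, 0.1954]
eef_rot: [0.0, 0.139, 0.99, -0.0]
wrist_force: [-0.3, -0.2, 0.5]
opening: 0.601
grasp_force: 0.0
```

```bash
python3 -c "
from h import *
c,W=wrist('w6');f=fit(c,W,(.450,.1906),.012,.018)
go(*f,.0255)"
```

```text
(0.45, 0.1906) n 48 fit [0.4502 0.1906] std 0.0001 knob 436 [0.4471 0.1914 0.0316] 0.043
shift mm [ -2.1   0.3 169.9] rot [-0.0004  0.0001 -0.0014] t 19.2 open 0.601
```

>>> {"op": "play_rows", "data": {
  "xyz": [
    [-2, 0, 40],
    [-2, 0, 90],
    [-2, 0, 130],
    [-2, 0, 155],
    [-2, 0, 165],
    [-2, 0, 170],
    [-2, 0, 170],
    [-2, 0, 170],
    [-2, 0, 170],
    [-2, 0, 170]
  ],
  "rot": [
    [0, 0, 0],
    [0, 0, 0],
    [0, 0, 0],
    [0, 0, 0],
    [0, 0, 0],
    [0, 0, 0],
    [0, 0, 0],
    [0, 0, 0],
    [0, 0, 0],
    [0, 0, 0]
  ],
  "grip": [0.6, 0.6, 0.6, 0.6, 0.6, 0.6, 0.6, 0.6, 0.5, 0.4]
}}

```text
time_s: 20.45
eef_pos: [0.4501, 0.1916, 0.0257]
eef_rot: [0.0, 0.139, 0.99, 0.0]
wrist_force: [0.2, -0.4, -0.4]
opening: 0.405
grasp_force: 0.0
```

>>> {"op": "play_rows", "data": {
  "xyz": [
    [0, 0, 0],
    [0, 0, 0],
    [0, 0, 0],
    [0, 0, 0],
    [0, 0, 0],
    [0, 0, -10],
    [0, 0, -40],
    [0, 0, -80],
    [0, 0, -110],
    [0, 0, -110]
  ],
  "rot": [
    [0, 0, 0],
    [0, 0, 0],
    [0, 0, 0],
    [0, 0, 0],
    [0, 0, 0],
    [0, 0, 0],
    [0, 0, 0],
    [0, 0, 0],
    [0, 0, 0],
    [0, 0, 0]
  ],
  "grip": [0.3, 0.2, 0.1, 0.1, 0.1, 0.1, 0.1, 0.1, 0.1, 0.1]
}}

```text
time_s: 21.7
eef_pos: [0.4518, 0.1919, 0.1381]
eef_rot: [0.003, 0.139, 0.99, 0.001]
wrist_force: [0.8, -0.7, -0.3]
opening: 0.255
grasp_force: 58.8
```

```bash
python3 -c "
from h import *
go(.6305,-.2185,.16)"
```

```text
shift mm [-284.8 -345.4  -21.2] rot [0.0025 0.0054 0.    ] t 21.7 open 0.255
```

>>> {"op": "play_rows", "data": {
  "xyz": [
    [-25, -30, -8],
    [-62, -75, -20],
    [-98, -120, -21],
    [-135, -165, -21],
    [-172, -210, -21],
    [-208, -255, -21],
    [-245, -298, -21],
    [-275, -333, -21],
    [-285, -346, -21],
    [-285, -346, -21]
  ],
  "rot": [
    [0, 0, 0],
    [0, 0, 0],
    [0, 0, 0],
    [0, 0, 0],
    [0, 0, 0],
    [0, 0, 0],
    [0, 0, 0],
    [0, 0, 0],
    [0, 0, 0],
    [0, 0, 0]
  ],
  "grip": [0.1, 0.1, 0.1, 0.1, 0.1, 0.1, 0.1, 0.1, 0.1, 0.1]
}}

```text
time_s: 22.95
eef_pos: [0.6279, -0.2197, 0.1547]
eef_rot: [-0.001, 0.14, 0.99, 0.001]
wrist_force: [0.2, 0.4, -0.5]
opening: 0.256
grasp_force: 58.9
```

```bash
python3 -c "
from h import *
go(.6307,-.2190,.037)
c,W=wrist('w7')"
```

```text
shift mm [ -2.8   1.4 117.7] rot [ 0.0008 -0.0024 -0.0014] t 22.95 open 0.256
```

View pics/w7.png

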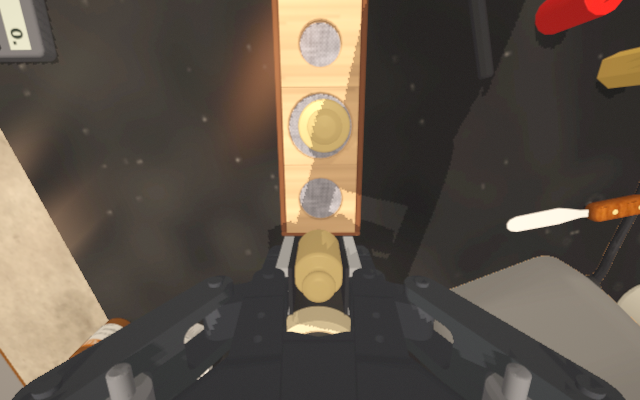

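The held 100 is upright at (320,265). Its recess is fully visible at (321,198), so I'll measure it.

```bash
python3 -c "
from h import *
c,w=wrist('w7b');h=cv2.cvtColor(c['color'],cv2.COLOR_RGB2HSV)
m=(h[...,1]<60)&(h[...,2]>60)&(w[...,2]>.003)&(w[...,2]<.0125);m[:165]=0;m[228:]=0;m[:,:290]=0;m[:,350:]=0
k,l,s,ce=cv2.connectedComponentsWithStats(m.astype(np.uint8));i=1+s[1:,4].argmax();q=w[l==i]
print(ce[i],s[i,4],cv2.minEnclosingCircle((q[:,:2]*1000).astype(np.float32)),np.median(q[:,2]))"
```

```text
[318.99445325 198.0451664 ] 1262 ((630.7171020507812, -218.5132293701172), 19.954872131347656) 0.00914251785924819
```

>>> {"op": "play_rows", "data": {
  "xyz": [
    [-2.5, 1, 20],
    [-2.5, 1, 55],
    [-2.5, 1, 85],
    [-2.5, 1, 103],
    [-2.5, 1, 112],
    [-2.5, 1, 116],
    [-2.5, 1, 117.5],
    [-2.5, 1, 118],
    [-2.5, 1, 118],
    [-2.5, 1, 118]
  ],
  "rot": [
    [0, 0, 0],
    [0, 0, 0],
    [0, 0, 0],
    [0, 0, 0],
    [0, 0, 0],
    [0, 0, 0],
    [0, 0, 0],
    [0, 0, 0],
    [0, 0, 0],
    [0, 0, 0]
  ],
  "grip": [0.1, 0.1, 0.1, 0.1, 0.1, 0.1, 0.1, 0.1, 0.1, 0.1]
}}

```text
time_s: 24.3
eef_pos: [0.6315, -0.2194, 0.0387]
eef_rot: [0.0, 0.139, 0.99, -0.0]
wrist_force: [-0.5, -0.7, -0.2]
opening: 0.253
grasp_force: 58.9
```

>>> {"op": "play_rows", "data": {
  "xyz": [
    [0, 0, 0],
    [0, 0, 0],
    [0, 0, 0.5],
    [0, 0, 0.5],
    [0, 0, 1],
    [0, 0, 1],
    [0, 0, 1.5],
    [0, 0, 1.5],
    [0, 0, 1.5],
    [0, 0, 1.5]
  ],
  "rot": [
    [0, 0, 0],
    [0, 0, 0],
    [0, 0, 0],
    [0, 0, 0],
    [0, 0, 0],
    [0, 0, 0],
    [0, 0, 0],
    [0, 0, 0],
    [0, 0, 0],
    [0, 0, 0]
  ],
  "grip": [0.1, 0.1, 0.1, 0.1, 0.1, 0.1, 0.1, 0.1, 0.1, 0.1]
}}

```text
time_s: 25.55
eef_pos: [0.6314, -0.2193, 0.0368]
eef_rot: [0.0, 0.139, 0.99, -0.0]
wrist_force: [0.1, 0.2, -0.6]
opening: 0.252
grasp_force: 58.9
```

>>> {"op": "play_rows", "data": {
  "xyz": [
    [0, 0, 0.5],
    [0, 0, 0.5],
    [0, 0, 1],
    [0, 0, 1],
    [0, 0, 1.5],
    [0, 0, 1.5],
    [0, 0, 2],
    [0, 0, 2],
    [0, 0, 2],
    [0, 0, 2]
  ],
  "rot": [
    [0, 0, 0],
    [0, 0, 0],
    [0, 0, 0],
    [0, 0, 0],
    [0, 0, 0],
    [0, 0, 0],
    [0, 0, 0],
    [0, 0, 0],
    [0, 0, 0],
    [0, 0, 0]
  ],
  "grip": [0.1, 0.1, 0.1, 0.1, 0.1, 0.1, 0.1, 0.1, 0.1, 0.1]
}}

```text
time_s: 26.8
eef_pos: [0.6313, -0.2192, 0.0348]
eef_rot: [-0.0, 0.139, 0.99, 0.0]
wrist_force: [0.0, 0.7, -0.7]
opening: 0.254
grasp_force: 58.9
```

>>> {"op": "play_rows", "data": {
  "xyz": [
    [0, 0, 0.5],
    [0, 0, 0.5],
    [0, 0, 0.5],
    [0, 0, 0.5],
    [0, 0, 1],
    [0, 0, 1],
    [0, 0, 1],
    [0, 0, 1],
    [0, 0, 1],
    [0, 0, 1]
  ],
  "rot": [
    [0, 0, 0],
    [0, 0, 0],
    [0, 0, 0],
    [0, 0, 0],
    [0, 0, 0],
    [0, 0, 0],
    [0, 0, 0],
    [0, 0, 0],
    [0, 0, 0],
    [0, 0, 0]
  ],
  "grip": [0.1, 0.1, 0.1, 0.1, 0.1, 0.1, 0.1, 0.1, 0.1, 0.1]
}}

```text
time_s: 28.05
eef_pos: [0.6315, -0.2193, 0.0347]
eef_rot: [0.0, 0.139, 0.99, -0.0]
wrist_force: [-3.3, 1.5, 8.4]
opening: 0.254
grasp_force: 60.0
```

Seated (8 N contact). Releasing.

>>> {"op": "play_rows", "data": {
  "xyz": [
    [0, 0, -0.5],
    [0, 0, -0.5],
    [0, 0, -0.5],
    [0, 0, -1],
    [0, 0, -5],
    [0, 0, -20],
    [0, 0, -50],
    [0, 0, -90],
    [0, 0, -130],
    [0, 0, -160]
  ],
  "rot": [
    [0, 0, 0],
    [0, 0, 0],
    [0, 0, 0],
    [0, 0, 0],
    [0, 0, 0],
    [0, 0, 0],
    [0, 0, 0],
    [0, 0, 0],
    [0, 0, 0],
    [0, 0, 0]
  ],
  "grip": [0.1, 0.3, 0.5, 0.5, 0.5, 0.5, 0.5, 0.5, 0.5, 0.5]
}}

```text
time_s: 29.3
eef_pos: [0.6321, -0.2196, 0.1975]
eef_rot: [0.002, 0.139, 0.99, -0.001]
wrist_force: [0.8, -0.7, -0.1]
opening: 0.499
grasp_force: 0.0
```

```bash
python3 -c "
from h import *
c,W=wrist('w8');fit(c,W,(.6307,-.2187),.012,.027,.018)
go(.596,.305,.196)"
```

```text
(0.6307, -0.2187) n 30 fit [ 0.632  -0.2194] std 0.0001 knob 465 [ 0.629  -0.2184  0.0404] 0.052
shift mm [181.  494.9   3.3] rot [-0.0022  0.0095  0.0001] t 29.35 open 0.503
```

>>> {"op": "play_rows", "data": {
  "xyz": [
    [10, 28, 0],
    [29, 80, 0],
    [49, 135, 0],
    [69, 190, 0],
    [89, 245, 0],
    [110, 300, 0],
    [130, 355, 0],
    [150, 410, 0],
    [170, 465, 0],
    [181, 495, 0]
  ],
  "rot": [
    [0, 0, 0],
    [0, 0, 0],
    [0, 0, 0],
    [0, 0, 0],
    [0, 0, 0],
    [0, 0, 0],
    [0, 0, 0],
    [0, 0, 0],
    [0, 0, 0],
    [0, 0, 0]
  ],
  "grip": [0.5, 0.5, 0.5, 0.5, 0.5, 0.5, 0.5, 0.5, 0.5, 0.5]
}}

```text
time_s: 30.6
eef_pos: [0.5929, 0.3096, 0.1948]
eef_rot: [0.001, 0.138, 0.99, 0.001]
wrist_force: [0.4, -0.9, -0.8]
opening: 0.5
grasp_force: 0.0
```

>>> {"op": "play_rows", "data": {
  "xyz": [
    [0, 0, 0],
    [0, 0, 20],
    [0, 0, 40],
    [0, 0, 50],
    [0, 0, 50],
    [0, 0, 50],
    [0, 0, 50],
    [0, 0, 50],
    [0, 0, 50],
    [0, 0, 50]
  ],
  "rot": [
    [0, 0, 0],
    [0, 0, 0],
    [0, 0, 0],
    [0, 0, 0],
    [0, 0, 0],
    [0, 0, 0],
    [0, 0, 0],
    [0, 0, 0],
    [0, 0, 0],
    [0, 0, 0]
  ],
  "grip": [0.5, 0.5, 0.5, 0.5, 0.5, 0.5, 0.5, 0.5, 0.5, 0.5]
}}

```text
time_s: 31.85
eef_pos: [0.5936, 0.3065, 0.1439]
eef_rot: [0.0, 0.139, 0.99, 0.0]
wrist_force: [0.5, 0.3, 0.4]
opening: 0.503
grasp_force: 0.0
```

```bash
python3 -c "
from h import *
c,W=wrist('w9');f=fit(c,W,(.597,.305),.010,.014)
go(*f,.025)"
```

```text
(0.597, 0.305) n 40 fit [0.5977 0.3044] std 0.0002 knob 239 [0.5954 0.3083 0.0256] 0.035
shift mm [ -4.6  -0.9 118.9] rot [0.     0.0001 0.    ] t 31.9 open 0.497
```

>>> {"op": "play_rows", "data": {
  "xyz": [
    [-4.5, -1, 40],
    [-4.5, -1, 80],
    [-4.5, -1, 105],
    [-4.5, -1, 115],
    [-4.5, -1, 118],
    [-4.5, -1, 118],
    [-4.5, -1, 118],
    [-4.5, -1, 118],
    [-4.5, -1, 118],
    [-4.5, -1, 118]
  ],
  "rot": [
    [0, 0, 0],
    [0, 0, 0],
    [0, 0, 0],
    [0, 0, 0],
    [0, 0, 0],
    [0, 0, 0],
    [0, 0, 0],
    [0, 0, 0],
    [0, 0, 0],
    [0, 0, 0]
  ],
  "grip": [0.5, 0.5, 0.5, 0.5, 0.5, 0.5, 0.5, 0.5, 0.5, 0.4]
}}

```text
time_s: 33.15
eef_pos: [0.5977, 0.3043, 0.0259]
eef_rot: [0.0, 0.139, 0.99, 0.0]
wrist_force: [-0.4, 0.1, -0.1]
opening: 0.398
grasp_force: 0.0
```

>>> {"op": "play_rows", "data": {
  "xyz": [
    [0, 0, 0],
    [0, 0, 0],
    [0, 0, 0],
    [0, 0, 0],
    [0, 0, 0],
    [0, 0, 0],
    [0, 0, 0],
    [0, 0, 0],
    [0, 0, 0],
    [0, 0, 0]
  ],
  "rot": [
    [0, 0, 0],
    [0, 0, 0],
    [0, 0, 0],
    [0, 0, 0],
    [0, 0, 0],
    [0, 0, 0],
    [0, 0, 0],
    [0, 0, 0],
    [0, 0, 0],
    [0, 0, 0]
  ],
  "grip": [0.3, 0.25, 0.2, 0.15, 0.1, 0.05, 0.05, 0.05, 0.05, 0.05]
}}

```text
time_s: 34.4
eef_pos: [0.5978, 0.3043, 0.026]
eef_rot: [0.0, 0.139, 0.99, 0.0]
wrist_force: [-0.8, -0.2, 3.1]
opening: 0.203
grasp_force: 58.7
```

>>> {"op": "play_rows", "data": {
  "xyz": [
    [0, 0, -5],
    [0, 0, -20],
    [0, 0, -45],
    [0, 0, -75],
    [0, 0, -100],
    [0, 0, -110],
    [0, 0, -110],
    [0, 0, -110],
    [0, 0, -110],
    [0, 0, -110]
  ],
  "rot": [
    [0, 0, 0],
    [0, 0, 0],
    [0, 0, 0],
    [0, 0, 0],
    [0, 0, 0],
    [0, 0, 0],
    [0, 0, 0],
    [0, 0, 0],
    [0, 0, 0],
    [0, 0, 0]
  ],
  "grip": [0.05, 0.05, 0.05, 0.05, 0.05, 0.05, 0.05, 0.05, 0.05, 0.05]
}}

```text
time_s: 35.65
eef_pos: [0.5972, 0.3041, 0.1348]
eef_rot: [-0.001, 0.139, 0.99, -0.0]
wrist_force: [0.7, 0.2, 0.3]
opening: 0.2
grasp_force: 58.6
```

```bash
python3 -c "
from h import *
go(.5034,-.183,.16)
wrist('w10')"
```

```text
shift mm [ -43.9 -494.1  -24.8] rot [-0.0008 -0.0013 -0.0001] t 35.65 open 0.2
```

View pics/w10.png

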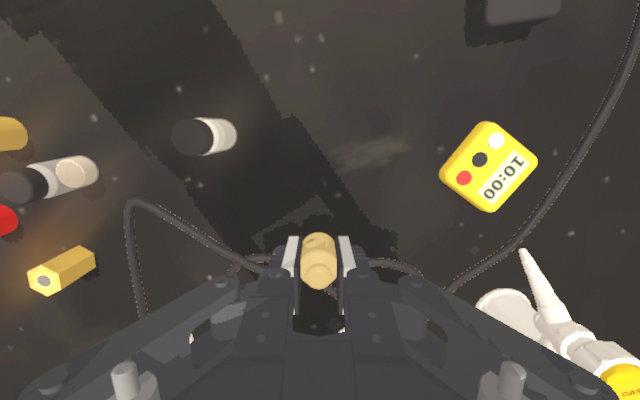

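The 50 is held upright at (319,260). Moving it over its recess.

>>> {"op": "play_rows", "data": {
  "xyz": [
    [-2, -25, -10],
    [-6, -75, -25],
    [-11, -128, -25],
    [-16, -182, -25],
    [-21, -236, -25],
    [-26, -290, -25],
    [-31, -344, -25],
    [-36, -398, -25],
    [-40, -450, -25],
    [-44, -494, -25]
  ],
  "rot": [
    [0, 0, 0],
    [0, 0, 0],
    [0, 0, 0],
    [0, 0, 0],
    [0, 0, 0],
    [0, 0, 0],
    [0, 0, 0],
    [0, 0, 0],
    [0, 0, 0],
    [0, 0, 0]
  ],
  "grip": [0.05, 0.05, 0.05, 0.05, 0.05, 0.05, 0.05, 0.05, 0.05, 0.05]
}}

```text
time_s: 36.95
eef_pos: [0.5034, -0.1848, 0.161]
eef_rot: [0.0, 0.139, 0.99, -0.0]
wrist_force: [0.4, -0.1, -0.4]
opening: 0.2
grasp_force: 58.7
```

>>> {"op": "play_rows", "data": {
  "xyz": [
    [0, 0, 0],
    [0, 0, 0],
    [0, 0, 0],
    [0, 0, 0],
    [0, 0, 0],
    [0, 0, 0],
    [0, 0, 0],
    [0, 0, 0],
    [0, 0, 0],
    [0, 0, 0]
  ],
  "rot": [
    [0, 0, 0],
    [0, 0, 0],
    [0, 0, 0],
    [0, 0, 0],
    [0, 0, 0],
    [0, 0, 0],
    [0, 0, 0],
    [0, 0, 0],
    [0, 0, 0],
    [0, 0, 0]
  ],
  "grip": [0.05, 0.05, 0.05, 0.05, 0.05, 0.05, 0.05, 0.05, 0.05, 0.05]
}}

```text
time_s: 38.2
eef_pos: [0.5039, -0.1828, 0.1608]
eef_rot: [-0.0, 0.139, 0.99, 0.0]
wrist_force: [-0.1, 0.3, -0.9]
opening: 0.198
grasp_force: 58.8
```

```bash
python3 -c "
from h import *
go(.5034,-.183,.038)
c,w=wrist('w11');h=cv2.cvtColor(c['color'],cv2.COLOR_RGB2HSV)
m=(h[...,1]<60)&(h[...,2]>60)&(w[...,2]>.003)&(w[...,2]<.0125)&(np.hypot(w[...,0]-.5034,w[...,1]+.183)<.026)
k,l,s,ce=cv2.connectedComponentsWithStats(m.astype(np.uint8));i=1+s[1:,4].argmax();q=w[l==i]
print(ce[i],s[i,4],cv2.minEnclosingCircle((q[:,:2]*1000).astype(np.float32)),np.median(q[:,2]))"
```

```text
shift mm [  0.5  -0.3 122.8] rot [ 0.     -0.     -0.0002] t 38.2 open 0.198
[318.16628959 192.40497738] 884 ((503.24530029296875, -182.99717712402344), 17.000205993652344) 0.009183621663485825
```

>>> {"op": "play_rows", "data": {
  "xyz": [
    [0, 0, 20],
    [0, 0, 55],
    [0, 0, 90],
    [0, 0, 108],
    [0, 0, 116],
    [0, 0, 120],
    [0, 0, 122],
    [0, 0, 123],
    [0, 0, 123],
    [0, 0, 123]
  ],
  "rot": [
    [0, 0, 0],
    [0, 0, 0],
    [0, 0, 0],
    [0, 0, 0],
    [0, 0, 0],
    [0, 0, 0],
    [0, 0, 0],
    [0, 0, 0],
    [0, 0, 0],
    [0, 0, 0]
  ],
  "grip": [0.05, 0.05, 0.05, 0.05, 0.05, 0.05, 0.05, 0.05, 0.05, 0.05]
}}

```text
time_s: 39.5
eef_pos: [0.5041, -0.1829, 0.0381]
eef_rot: [0.0, 0.139, 0.99, -0.0]
wrist_force: [0.4, -0.1, -0.2]
opening: 0.203
grasp_force: 58.8
```

>>> {"op": "play_rows", "data": {
  "xyz": [
    [0, 0, 0],
    [0, 0, 0.5],
    [0, 0, 0.5],
    [0, 0, 1],
    [0, 0, 1],
    [0, 0, 1.5],
    [0, 0, 1.5],
    [0, 0, 2],
    [0, 0, 2],
    [0, 0, 2]
  ],
  "rot": [
    [0, 0, 0],
    [0, 0, 0],
    [0, 0, 0],
    [0, 0, 0],
    [0, 0, 0],
    [0, 0, 0],
    [0, 0, 0],
    [0, 0, 0],
    [0, 0, 0],
    [0, 0, 0]
  ],
  "grip": [0.05, 0.05, 0.05, 0.05, 0.05, 0.05, 0.05, 0.05, 0.05, 0.05]
}}

```text
time_s: 40.75
eef_pos: [0.504, -0.1828, 0.0358]
eef_rot: [0.0, 0.139, 0.99, -0.0]
wrist_force: [0.2, -0.0, -0.2]
opening: 0.197
grasp_force: 58.8
```

>>> {"op": "play_rows", "data": {
  "xyz": [
    [0, 0, 0.5],
    [0, 0, 0.5],
    [0, 0, 0.5],
    [0, 0, 1],
    [0, 0, 1],
    [0, 0, 1],
    [0, 0, 1],
    [0, 0, 1],
    [0, 0, 1],
    [0, 0, 1]
  ],
  "rot": [
    [0, 0, 0],
    [0, 0, 0],
    [0, 0, 0],
    [0, 0, 0],
    [0, 0, 0],
    [0, 0, 0],
    [0, 0, 0],
    [0, 0, 0],
    [0, 0, 0],
    [0, 0, 0]
  ],
  "grip": [0.05, 0.05, 0.05, 0.05, 0.05, 0.05, 0.05, 0.05, 0.05, 0.05]
}}

```text
time_s: 42.0
eef_pos: [0.504, -0.1829, 0.0349]
eef_rot: [0.0, 0.139, 0.99, -0.0]
wrist_force: [-0.6, 0.3, 4.3]
opening: 0.202
grasp_force: 59.1
```

Seated; release and rise.

>>> {"op": "play_rows", "data": {
  "xyz": [
    [0, 0, 0],
    [0, 0, 0],
    [0, 0, 0],
    [0, 0, -1],
    [0, 0, -5],
    [0, 0, -20],
    [0, 0, -50],
    [0, 0, -90],
    [0, 0, -130],
    [0, 0, -170]
  ],
  "rot": [
    [0, 0, 0],
    [0, 0, 0],
    [0, 0, 0],
    [0, 0, 0],
    [0, 0, 0],
    [0, 0, 0],
    [0, 0, 0],
    [0, 0, 0],
    [0, 0, 0],
    [0, 0, 0]
  ],
  "grip": [0.25, 0.35, 0.45, 0.45, 0.45, 0.45, 0.45, 0.45, 0.45, 0.45]
}}

```text
time_s: 43.25
eef_pos: [0.504, -0.1828, 0.2074]
eef_rot: [0.001, 0.139, 0.99, -0.0]
wrist_force: [0.8, 0.2, 1.0]
opening: 0.445
grasp_force: 0.0
```

>>> {"op": "play_rows", "data": {
  "xyz": [
    [20, 0, -20],
    [50, 0, -40],
    [80, 0, -50],
    [100, 0, -50],
    [100, 0, -50],
    [100, 0, -50],
    [100, 0, -50],
    [100, 0, -50],
    [100, 0, -50],
    [100, 0, -50]
  ],
  "rot": [
    [0, 0, 0],
    [0, 0, 0],
    [0, 0, 0],
    [0, 0, 0],
    [0, 0, 0],
    [0, 0, 0],
    [0, 0, 0],
    [0, 0, 0],
    [0, 0, 0],
    [0, 0, 0]
  ],
  "grip": [0.45, 0.45, 0.45, 0.45, 0.45, 0.45, 0.45, 0.45, 0.45, 0.45]
}}

```text
time_s: 44.5
eef_pos: [0.4079, -0.1553, 0.2546]
eef_rot: [-0.0, 0.139, 0.99, 0.0]
wrist_force: [0.1, 1.3, 0.7]
opening: 0.449
grasp_force: 0.0
```

```bash
python3 -c "
from h import *
c,W=wrist('w12')
for a in(((.4397,-.1656),.015,.032),((.504,-.183),.010,.023),((.5664,-.199),.019,.039),((.632,-.2194),.012,.027)):
    try: fit(c,W,*a,.018)
    except Exception as e: print(e)
c=vision.camera('side');cv2.imwrite('pics/side1.png',cv2.resize(c['color'][110:310,180:440,::-1],None,fx=3,fy=3))
W=cloud(c)
for a in(((.467,.064),.014,.046),((.5916,.0637),.0135,.038)): fit(c,W,*a)"
```

```text
(0.4397, -0.1656) n 56 fit [ 0.4399 -0.1655] std 0.0002 knob 525 [ 0.4356 -0.1644  0.0484] 0.064
(0.504, -0.183) n 20 fit [ 0.5043 -0.1828] std 0.0002 knob 208 [ 0.4999 -0.1815  0.035 ] 0.046
(0.5664, -0.199) n 222 fit [ 0.5666 -0.1977] std 0.0003 knob 921 [ 0.5588 -0.1955  0.0622] 0.081
(0.632, -0.2194) n 56 fit [ 0.6324 -0.2191] std 0.0005 knob 72 [ 0.6213 -0.2159  0.0321] 0.039
(0.467, 0.064) n 139 fit [0.4671 0.0646] std 0.0028 knob 34 [0.4687 0.0648 0.0474] 0.05
(0.5916, 0.0637) n 95 fit [0.5916 0.0643] std 0.0019 knob 38 [0.5907 0.0662 0.0399] 0.043
```

View pics/w12.png

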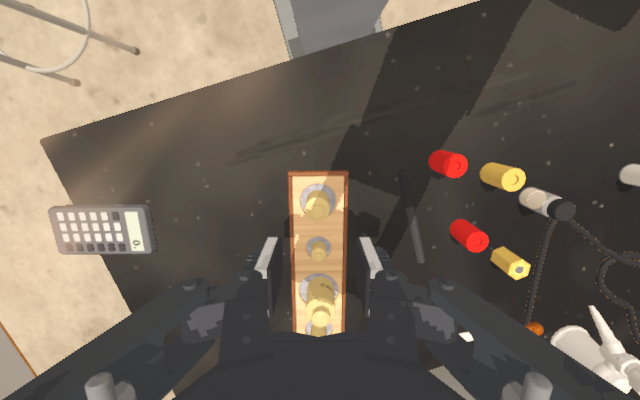

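View pics/side1.png

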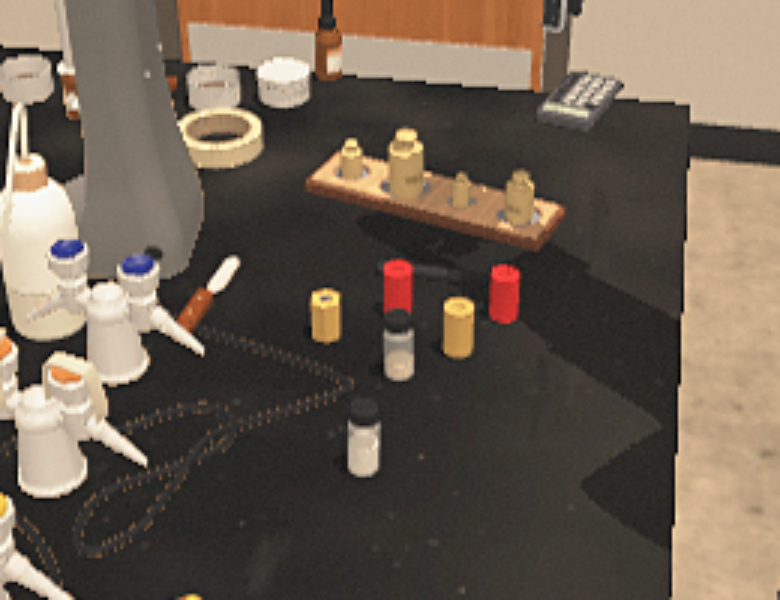

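Both pictures show all four weights upright in their own recesses. In the side crop the 100, 500, 50 and 200 are at (350,158), (406,165), (461,190) and (519,200), and the knob tops are at the right heights. The plain cylinder (458,327) and hex bar (325,315) have not moved. Handing in.

```bash
python3 -c "
from bench import ctrl
print(ctrl.hand_in())"
```

```text
the job is handed in; nothing more can be done
None
```

I put all four weights upright in their matching recesses, down on the floors, left the plain cylinder and hex bar where they stood, and handed the job in at about 45 s; the judge's result was not shown.

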